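# Load the open tip box down the workstation's feed lane

### The arm

A 6-joint arm with a two-finger parallel gripper is mounted at the origin on the work surface. World frame = base frame: x ahead of the robot, y to its left, z up, the work surface at z = 0. Lengths are in m, angles in rad, forces in N, time in s.
With the tool pointing down it reaches from about 0.325 to 0.85 m from the base axis. Payload 4.4 kg.
Tool frame: the origin (TCP) lies on the mounting face of the last link; the fingertips stand 199 mm ahead of it and the grasp point (between the pads) lies 180 mm ahead of it; z points along the fingers, x is the direction in which the jaws open and shut, and the axes are right-handed (so a half turn about z gives the same grasp; the last joint's range is limited). The gripper opens to 94 mm and grips with 3 to 60 N. Pads are 16 mm wide; open, the fingers measure 119 mm over their backs; the gripper's body (75 mm by 177 mm) begins 78 mm behind the grasp point.
Start: joints at [-1.45, 0.207, 1.542, -0, 1.393, -0.15], TCP at [0.154, -0.554, 0.405] pointing down, gripper open.
Joint ranges: [-2.73, 2.73], [-0.86, 2.22], [0.23, 2.46], [-1.11, 4.25], [0.08, 2.63], [-2.82, 2.82]. Speed limits (rad/s): [2.79, 2.79, 3.14, 3.14, 3.14, 3.14].

### API

Orientations are given as a unit quaternion [x, y, z, w].
In Python, from workcell import ctrl, ik, telemetry, vision gives the robot as it stands. Calls block until the motion is done:
- ctrl.reach(position, orientation): joint-space move of the TCP to a pose.
- ctrl.move_linear(position, vel=0.15, rot=None, until_force=None): straight line of the TCP; rot=None keeps the orientation; vel is the mean speed in m/s. With until_force (N) it stops when the force on the tool has changed by that much, and returns True; else False.
- ctrl.move_joints(angles): joint-space move.
- ctrl.grip(opening, squeeze=None): finger opening in m; squeeze is the grip in N (None keeps the last); returns when the fingers have stopped.
- ctrl.sleep(seconds).
- ik(position, orientation): joint angles nearest the present ones, or None.
- telemetry.get_obs(): the state.
- vision.read_camera(name): name is "scene" or "top" or "wrist"; returns a dict with "pixels" (420x560x3 uint8, red, green, blue), "z_map" (420x560 float32, m along the optical axis (not along the pixel's ray), 0 where there is no reading), "mtx" (3x3 intrinsics, pixels), "origin" and "rotation" of the camera in the world. Camera axes: x right, y down, z forward; pixel columns grow to the right and rows downward; lengths in m; the calibration is good to about 2 mm. A picture is of the moment at which its call begins.
A pose or a line that the arm cannot do raises ctrl.PlanningError and nothing moves.
- ctrl.finish_job(): hands the job in, once; it reports no verdict.
The state is a dict: "clock": time; "joint_positions": joint angles; "joint_vel": joint speeds; "effort": joint torques, N m; "position": TCP position; "tcp_rot": TCP orientation; "force": force on the tool from outside, world axes, zero at the start; "moment": the same for the moment, N m; "width": finger opening in m.
Only numpy, scipy, OpenCV 4.12 (cv2) and the standard library are available. Lean on these libraries where they do the work, as an engineer would, in place of code of your own. Each camera call takes 0.05 s, during which the arm holds its last target. There are 200 camera calls.

### The job

Push the open blue box of yellow pipette tips into the feed lane and slowly on down it until it rests against the red stop at the lane's end, then take your hand away. Its lid is off and the tips stand loose, so the box must not bump or rub either guide rail on the way, and it is only pushed with the fingers, never gripped, lifted or shoved hard. Keep your fingers off the rails too, and leave the spare box, bottle, jar and vial where they stand.

Things in the scene. Friction and masses are not known exactly. Their poses are not given: they have to be found in the camera images.
- track: Loading track fixed to the bench. Origin on the bench top in the middle of the lane; +y runs down the lane to the stop, +x across it (mostly away from the robot), z up. Flat grey plate 220 mm wide, y -330 to 190 mm, top at z = 20 mm. The box starts at y below -115. Lane between rails: y -70 to 160 mm, 104 mm wide (x -52 to 52), then the stop. Rigid; y values of other entries are in this frame.
- rail_near: Aluminium guide rail on the robot's side (-x) of the lane, 8 mm thick, 16 mm high above the plate, straight from y = -70 to 160 mm, inner face at x = -52 mm. Its mouth end flares outward by 0.3 rad to a tip at about y = -112, x = -66 mm. Origin: middle of the straight part, on the plate; axes as the track's. Rigid.
- rail_far: The other guide rail (+x), the mirror image of rail_near: inner face at x = +52 mm of the track. Origin likewise.
- end_stop: Low stop across the end of the lane, 96 mm wide, 18 mm high, with a red face. Origin: the middle of that face, on the plate, at y = 160 mm of the track; axes as the track's. Rigid.
- tip_box: The open tip box to push: blue base, white top, yellow tips. Origin: centre of its underside; x across (86 mm), y along its length (128 mm), z up. Straight upright sides 45 mm high, tips up to 55 mm. 0.13 to 0.25 kg; slides with plastic friction. Starts before the lane, roughly lengthwise, up to 30 mm off-centre and turned up to 0.3 rad. Against the stop its origin is at y = 96 mm of the track.
- spare_box: Bystander: closed grey and white tip box with its lid on, 86 x 128 mm, 79 mm high, on the bench beside the track, on the side away from the robot. Origin: centre of its underside.
- bottle: Bystander: clear bottle with a blue cap, 76 mm across, 165 mm high, on the bench to the robot's right of the track. Origin: centre of its underside.
- red_jar: Bystander: small clear jar with a red cap, 40 mm across, 50 mm high, on the bench beside the track, on either side. Origin: centre of its underside.
- green_vial: Bystander: small glass vial with a green cap, 26 mm across, 45 mm high, on the bench beside the track, on either side. Origin: centre of its underside.
- intake (a point): Middle of the front face, at plate level, of the white intake unit at the lane's end (y = 190 mm): a solid housing 300 mm wide, 300 mm long in +y, 174 mm high above the bench. Two black sensor blocks, 16 x 24 mm, 22 mm high, stand on the plate outside the rails at x = +-78, y = 135 mm.
Mind the look-alikes: they are no part of the job. What is shaped like the tip_box but orange or purple is not meant.

How it is judged:
By the outcome, as a careful person would: the job done as asked, in the order asked, and still so for the second after the job is handed in, with the robot touching nothing.
It also fails if it takes over 72 s, if anything falls off the work surface, if the arm or the gripper's body presses on something with over 40 N, if the wrist force passes 120 N, or if a joint passes its speed limit or range.

## Working session

There is one attempt and no reset: what is moved stays moved. The work goes in short steps, each a Python script; the robot and the scene stay as the last script left them, time stands still between calls to the robot, and variables do not carry over. Pictures are saved under pics/ and viewed, about 8 in all and at most 12, crops included, and the job is handed in when it is done.

```bash
ls; mkdir -p pics; python3 - <<'E'
from workcell import ctrl, ik, telemetry, vision
import cv2, numpy as np
for n in ["scene","top"]:
    c=vision.read_camera(n); cv2.imwrite(f"pics/{n}0.png",c["pixels"][:,:,::-1])
    np.savez(f"{n}0.npz",**c)
    print(n,c["mtx"].tolist(),c["origin"],np.array(c["rotation"]).round(4).tolist(),c["z_map"].min(),c["z_map"].max())
o=telemetry.get_obs();print({k:np.round(v,3) for k,v in o.items()})
E
```

```text
pics
scene [[481.89093786712493, 0.0, 274.92347291081006], [0.0, 481.89093786712493, 206.43340771353252], [0.0, 0.0, 1.0]] [ 1.26969428 -0.14515845  0.989266  ] [0.6887, 0.6549, -0.2148, -0.2252] 0.0 1.7984743
top [[402.3479660900119, 0.0, 277.73933603319034], [0.0, 402.3479660900119, 207.95866786460368], [0.0, 0.0, 1.0]] [ 0.43173191 -0.11847215  0.90077733] [-0.6967, 0.7112, -0.0618, 0.0709] 0.0 1.8989636
{'clock': np.float64(0.1), 'joint_positions': array([-1.449,  0.207,  1.543,  0.   ,  1.393, -0.15 ]), 'joint_vel': array([ 0.002, -0.002, -0.004,  0.001, -0.002,  0.001]), 'effort': array([ 0.0000e+00, -3.7186e+01, -2.8229e+01,  7.0000e-02,  3.1000e-02,
       -0.0000e+00]), 'position': array([ 0.154, -0.554,  0.404]), 'tcp_rot': array([ 0.796, -0.605, -0.001, -0.001]), 'force': array([-0.665, -0.296, -0.439]), 'moment': array([0.025, 0.036, 0.019]), 'width': np.float64(0.094)}
```

View pics/scene0.png

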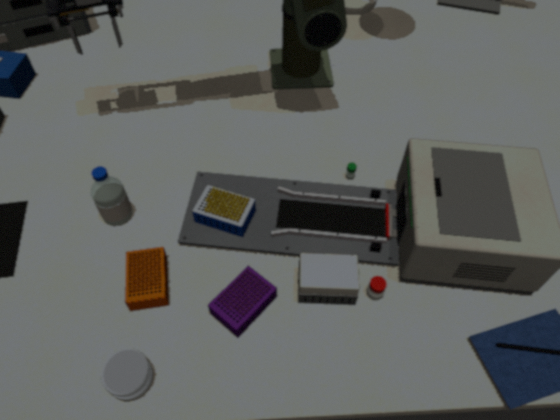

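View pics/top0.png

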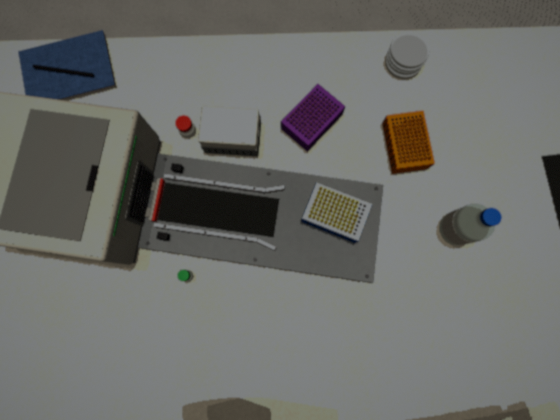

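```bash
cat > h.py <<'E'
import numpy as np, cv2
from scipy.spatial.transform import Rotation as R
def cloud(c):
    """world point of every pixel, from the depth map"""
    K=c["mtx"]; z=c["z_map"]; v,u=np.mgrid[:z.shape[0],:z.shape[1]]
    p=np.dstack([(u-K[0,2])/K[0,0]*z,(v-K[1,2])/K[1,1]*z,z])
    return R.from_quat(c["rotation"]).apply(p.reshape(-1,3)).reshape(p.shape)+c["origin"]
def ray(c,uv,h):
    """pixels -> world points on plane z=h"""
    uv=np.atleast_2d(uv).astype(float); K=c["mtx"]
    d=np.c_[(uv[:,0]-K[0,2])/K[0,0],(uv[:,1]-K[1,2])/K[1,1],np.ones(len(uv))]
    d=R.from_quat(c["rotation"]).apply(d); o=np.array(c["origin"])
    return o+d*((h-o[2])/d[:,2])[:,None]
def proj(c,p):
    q=R.from_quat(c["rotation"]).inv().apply(np.atleast_2d(p)-c["origin"])@np.array(c["mtx"]).T
    return q[:,:2]/q[:,2:]
E
python3 - <<'E'
from h import *
c=dict(np.load("top0.npz")); p=cloud(c); im=c["pixels"]
hsv=cv2.cvtColor(im,cv2.COLOR_RGB2HSV)
for uv in [(250,330),(330,260),(230,207),(220,183),(220,234),(337,212),(230,128),(185,275),(160,200)]:
    print(uv,p[uv[1],uv[0]].round(4),hsv[uv[1],uv[0]])
g=cv2.convertScaleAbs(im[90:310,130:400,::-1],alpha=1.5)
cv2.imwrite("pics/crop1.png",cv2.resize(g,None,fx=2.9,fy=2.7,interpolation=cv2.INTER_CUBIC))
E
```

```text
(250, 330) [ 3.366e-01 -4.360e-02  1.000e-04] [ 60   4 129]
(330, 260) [ 0.4819 -0.2201  0.0192] [30  9 85]
(230, 207) [ 0.6039 -0.0022  0.0201] [15 54 19]
(220, 183) [0.6559 0.0183 0.0343] [ 90   6 128]
(220, 234) [0.5416 0.0172 0.0363] [100   6 129]
(337, 212) [ 0.5781 -0.2328  0.0726] [ 29  74 110]
(230, 128) [ 0.7668 -0.0094  0.0785] [ 90   6 132]
(185, 275) [0.4553 0.0896 0.0426] [ 66 174 107]
(160, 200) [0.6235 0.1556 0.0194] [  1 217  40]
```

View pics/crop1.png

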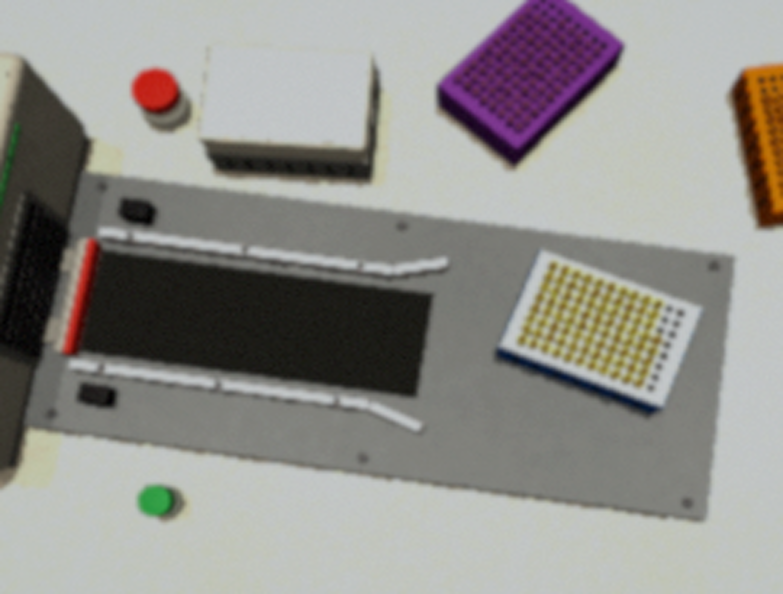

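```bash
cat >> h.py <<'E'
def inset(m): return np.argwhere(m)[:,::-1]
def rails(c):
    """track origin (xy) and yaw of +y, from the two straight rails"""
    hsv=cv2.cvtColor(c["pixels"],cv2.COLOR_RGB2HSV); p=cloud(c)
    m=(hsv[...,2]>95)&(hsv[...,1]<40)&(abs(p[...,2]-.034)<.008)&(p[...,0]>.45)&(p[...,0]<.72)&(p[...,1]<.17)&(p[...,1]>-.16)
    w=ray(c,inset(m),.036)[:,:2]
    L=[]
    for s in (w[w[:,0]>.6-.13*(w[:,1])],w[w[:,0]<=.6-.13*(w[:,1])]):
        s=s[s[:,1]>-.055]
        for _ in range(5):
            k=np.polyfit(s[:,1],s[:,0],1); r=s[:,0]-np.polyval(k,s[:,1]); s=s[abs(r)<.006]
        L.append((k,len(s),s[:,1].min(),s[:,1].max()))
    return L,m
def box(c,lo=.055,h=.065,guess=None):
    """tip box: centre, size, corners of the white top rectangle (tips inside)"""
    hsv=cv2.cvtColor(c["pixels"],cv2.COLOR_RGB2HSV); p=cloud(c)
    m=(hsv[...,2]>75)&(hsv[...,1]<45)&(p[...,2]>.055)&(p[...,2]<.072)&(p[...,0]>.45)&(p[...,0]<.72)&(p[...,1]<.17)&(p[...,1]>-.36)
    m=cv2.morphologyEx(m.astype(np.uint8),cv2.MORPH_CLOSE,np.ones((9,9)))
    ct=max(cv2.findContours(m,cv2.RETR_EXTERNAL,cv2.CHAIN_APPROX_NONE)[0],key=cv2.contourArea)
    w=ray(c,ct[:,0],h)[:,:2]
    r=cv2.minAreaRect((w*1000).astype(np.float32)); b=cv2.boxPoints(r)/1000
    e=max([b[1]-b[0],b[2]-b[1]],key=np.linalg.norm); e=e*np.sign(e[1])
    return np.array(r[0])/1000,np.array(r[1]),np.arctan2(-e[0],e[1]),b
E
python3 - <<'E'
from h import *
c=dict(np.load("top0.npz")); p=cloud(c); im=c["pixels"]; hsv=cv2.cvtColor(im,cv2.COLOR_RGB2HSV)
L,m=rails(c)
for l in L: print(l, "yaw",-np.arctan(l[0][0]))
a,b=L; yaw=-np.arctan((a[0][0]+b[0][0])/2); print("sep",abs(a[0][1]-b[0][1])*np.cos(yaw),"yaw",yaw)
# red face
r=((hsv[...,0]<8)|(hsv[...,0]>172))&(hsv[...,1]>150)&(hsv[...,2]>60)
r[:, :140]=0; r[:,175:]=0; r[:170]=0; r[230:]=0
w=ray(c,inset(r),.038)[:,:2]
R2=np.array([[np.cos(yaw),-np.sin(yaw)],[np.sin(yaw),np.cos(yaw)]])
t=w@R2; print("red x",t[:,0].min(),t[:,0].max(),"y",t[:,1].min(),t[:,1].max(),np.percentile(p[r][:,2],[5,50,95]))
# rails in yaw-aligned frame
for s in L:
    y=np.array([-.05,.12]);print("rail",np.c_[np.polyval(s[0],y),y]@R2)
# plate: grey, non white
g=(hsv[...,2]<105)&(hsv[...,1]<45)&(abs(p[...,2]-.02)<.004)
t=ray(c,inset(g),.02)[:,:2]; t=t[(t[:,0]>.4)&(t[:,0]<.75)&(t[:,1]<.2)]
t=t@R2; print("plate pct x",np.percentile(t[:,0],[0,.2,.5,99.5,99.8,100]),"y",np.percentile(t[:,1],[0,.2,.5,99.8]))
bx=box(c); print("box",bx, "in frame",bx[0]@R2,"rel yaw",bx[2]-yaw)
print("heights in box",np.percentile(p[205:220,330:345,2],[5,50,95]))
E
```

```text
(array([0.11377729, 0.65347247]), 158, np.float64(-0.05293475866831787), np.float64(0.1587460106641363)) yaw -0.11329010718251979
(array([0.16828012, 0.53945159]), 374, np.float64(-0.054279863715240614), np.float64(0.1637500026294253)) yaw -0.16671810908349924
sep 0.11290363012154747 yaw -0.14010472618680764
red x 0.5464617598347279 0.6400379725685386 y 0.2361289737140338 0.2452140720775601 [0.0294276  0.0353429  0.03876456]
rail [[0.64841856 0.04095085]
 [0.64383121 0.21198615]]
rail [[0.53281649 0.02464764]
 [0.53740384 0.19697684]]
plate pct x [0.43078321 0.47454629 0.47640218 0.70081443 0.72542605 0.74956714] y [-0.40589497 -0.25069196 -0.24796488  0.26871948]
box (array([ 0.58246674, -0.23268381]), array([127.48243713,  85.74485779]), np.float32(-0.40660927), array([[ 0.5178804 , -0.27427208],
       [ 0.59663415, -0.30818397],
       [ 0.6470531 , -0.19109552],
       [ 0.5682993 , -0.15718366]], dtype=float32)) in frame [ 0.60925292 -0.1490642 ] rel yaw -0.26650454080957603
heights in box [0.06537436 0.07174174 0.07606474]
```

```bash
python3 - <<'E'
from h import *
for n in ["top","scene"]:
    c=dict(np.load(n+"0.npz")); hsv=cv2.cvtColor(c["pixels"],cv2.COLOR_RGB2HSV)
    v,u=np.mgrid[:420,:560]; uv=np.c_[u.ravel(),v.ravel()]
    V=hsv[...,2].ravel().astype(float); S=hsv[...,1].ravel()
    w=ray(c,uv,.036)[:,:2]; out=[]
    for k0 in ([-.14,.6535-.004],[-.14,.5395]):
        k=np.array([.14,k0[1]])
        for it in range(8):
            r=w[:,0]-np.polyval(k,w[:,1])
            s=(abs(r)<(.012 if it<4 else .008))&(w[:,1]>-.055)&(w[:,1]<.13)&(V>100)&(S<50)
            k=np.polyfit(w[s,1],w[s,0],1,w=V[s]-90)
        out.append(k); 
        prof=[round(float(V[(abs(r-d)<.001)&(w[:,1]>-.05)&(w[:,1]<.12)].mean())) for d in np.arange(-.016,.017,.002)]
        print(n,k,"yaw",-np.arctan(k[0]),s.sum(),prof)
    y=.05; print(n,"sep",(np.polyval(out[0],y)-np.polyval(out[1],y))*np.cos(np.arctan(k[0])))
    # plate long edges
    w=ray(c,uv,.02)[:,:2]
    yaw=-np.arctan(np.mean([o[0] for o in out])); R2=np.array([[np.cos(yaw),-np.sin(yaw)],[np.sin(yaw),np.cos(yaw)]])
    o=np.mean([np.array([np.polyval(q,.05),.05]) for q in out],0)@R2; t=w@R2; t[:,0]-=o[0]
    g=(V<105)&(S<60)&(t[:,0]>-.14)&(t[:,0]<.14)&(t[:,1]>-.24)&(t[:,1]<.22)
    for sgn in (-1,1):
        E=[];ys=np.arange(-.23,.2,.004)
        for y in ys:
            q=g&(abs(t[:,1]-y)<.003)&(sgn*t[:,0]>.06); E.append(sgn*np.max(sgn*t[q,0]) if q.any() else np.nan)
        E=np.array(E); ok=abs(E-np.nanmedian(E))<.006; kk=np.polyfit(ys[ok],E[ok],1); print(" plate edge",sgn,kk,np.polyval(kk,0),ok.sum())
    print(" frame x0",o[0],"yaw",yaw)
E
```

```text
top [0.16788538 0.65266524] yaw -0.1663342180158861 262 [55, 72, 77, 70, 60, 68, 97, 120, 125, 117, 102, 87, 81, 79, 76, 75, 75]
top [0.16854073 0.53932049] yaw -0.16697153566499032 296 [86, 86, 85, 83, 75, 74, 98, 121, 126, 118, 102, 87, 75, 57, 33, 20, 18]
top sep 0.11173610191509159
 plate edge -1 [ 0.00083411 -0.11142156] -0.11142156002051669 108
 plate edge 1 [-0.00056773  0.10767086] 0.10767086416773823 73
 frame x0 0.5877356923519682 yaw -0.16665289392137103
scene [0.16657285 0.65431271] yaw -0.16505739346467097 87 [14, 15, 15, 21, 34, 59, 80, 99, 103, 98, 81, 68, 56, 53, 53, 58, 60]
scene [0.17011848 0.53978477] yaw -0.16850530765420849 92 [68, 68, 69, 69, 72, 80, 87, 99, 103, 99, 90, 73, 61, 56, 54, 56, 58]
scene sep 0.11273106274594426
 plate edge -1 [ 0.00173456 -0.10982181] -0.10982180947780462 101
 plate edge 1 [0.00303858 0.12026861] 0.12026860524248115 74
 frame x0 0.5887641623861731 yaw -0.16678185088694158
```

```bash
cat >> h.py <<'E'
TH=-.1667; ET=np.array([[np.cos(TH),-np.sin(TH)],[np.sin(TH),np.cos(TH)]])  # columns = track axes in world
T0=np.array([.588,0])@ET  # placeholder for track-aligned offset, refined below
T0=np.array([.588,.083])
def to_t(w): return np.asarray(w)[...,:2]@ET-T0
def to_w(t): return (np.asarray(t)+T0)@ET.T
E
python3 - <<'E'
from h import *
c=dict(np.load("top0.npz")); p=cloud(c); im=c["pixels"]; hsv=cv2.cvtColor(im,cv2.COLOR_RGB2HSV)
v,u=np.mgrid[:420,:560]; uv=np.c_[u.ravel(),v.ravel()]; V=hsv[...,2].ravel(); S=hsv[...,1].ravel(); H=hsv[...,0].ravel()
t=to_t(ray(c,uv,.02))
for x in (-.08,-.03,.03,.08):
    q=(abs(t[:,0]-x)<.01)&(t[:,1]<-.25)&(t[:,1]>-.40)
    print("plate end",x,[(round(float(y),3),int(V[q&(abs(t[:,1]-y)<.0015)].mean())) for y in np.arange(-.342,-.318,.003)])
t=to_t(ray(c,uv,.038)); red=((H<8)|(H>172))&(S>130)&(V>30)&(abs(t[:,0])<.04)&(abs(t[:,1]-.16)<.05)
tb=to_t(ray(c,uv,.02))
print("red y at top plane",np.percentile(t[red,1],[1,99]),"at plate plane",np.percentile(tb[red,1],[1,99]))
c2=dict(np.load("scene0.npz"))
for n,cc in (("top",c),("scene",c2)):
    b=box(cc); print(n,"box",to_t(b[0]).round(4),b[1].round(1),"yaw",round(float(b[2]-TH),4)); print(to_t(b[3]).round(3).tolist())
hp=(H>130)&(H<165)&(S>80); print("purple h",np.percentile(p.reshape(-1,3)[hp,2],[50,95]),"track min",np.percentile(to_t(p.reshape(-1,3)[hp]),1,axis=0),np.percentile(to_t(p.reshape(-1,3)[hp]),99,axis=0))
E
```

```text
plate end -0.08 [(-0.342, 131), (-0.339, 131), (-0.336, 131), (-0.333, 131), (-0.33, 131), (-0.327, 130), (-0.324, 131), (-0.321, 130), (-0.318, 117)]
plate end -0.03 [(-0.342, 131), (-0.339, 131), (-0.336, 131), (-0.333, 131), (-0.33, 131), (-0.327, 131), (-0.324, 131), (-0.321, 130), (-0.318, 117)]
plate end 0.03 [(-0.342, 131), (-0.339, 131), (-0.336, 131), (-0.333, 131), (-0.33, 131), (-0.327, 131), (-0.324, 131), (-0.321, 130), (-0.318, 119)]
plate end 0.08 [(-0.342, 131), (-0.339, 131), (-0.336, 131), (-0.333, 131), (-0.33, 131), (-0.327, 131), (-0.324, 131), (-0.321, 129), (-0.318, 115)]
red y at top plane [0.16552838 0.17727131] at plate plane [0.17165624 0.18364416]
top box [ 0.025  -0.2158] [127.5  85.7] yaw -0.2399
[[-0.032, -0.268], [0.052, -0.288], [0.082, -0.164], [-0.001, -0.144]]
scene box [ 0.0245 -0.2181] [128.4  84.6] yaw -0.2408
[[-0.032, -0.27], [0.05, -0.29], [0.081, -0.166], [-0.001, -0.146]]
purple h [0.04795194 0.05537917] track min [ 0.04615132 -0.19924954] [0.30561866 0.19933325]
```

```bash
sed -i 's/^T0=np.array(\[.588,.083\])/T0=np.array([.588,.0965])/' h.py; cat >> h.py <<'E'
def quat(along_y, flip):
    """tool down, jaws opening along track y (side push) or track x (rear push)"""
    x=np.r_[ET[:,1] if along_y else ET[:,0],0]*(-1 if flip else 1); z=np.array([0,0,-1.])
    return R.from_matrix(np.c_[x,np.cross(z,x),z]).as_quat()
def pose(t,tip): return np.r_[to_w(t),tip+.199].tolist()
def obs(telemetry,msg=""):
    o=telemetry.get_obs(); print(msg,"t",round(float(o["clock"]),2),"track",to_t(o["position"]).round(4),"tip",round(o["position"][2]-.199,4),"F",np.round(o["force"],1),"w",round(float(o["width"]),4))
E
python3 - <<'E'
from h import *
from workcell import ctrl, ik, telemetry, vision
c=dict(np.load("top0.npz")); H,S,V=cv2.split(cv2.cvtColor(c["pixels"],cv2.COLOR_RGB2HSV))
m=((H>125)&(H<165)&(S>80)).astype(np.uint8); ct=max(cv2.findContours(m,0,1)[0],key=cv2.contourArea)
print("purple",to_t(ray(c,cv2.boxPoints(cv2.minAreaRect(ct)),.03)).round(3).tolist())
for ay,pts in ((True,[(.102,-.235),(.05,-.235)]),(False,[(0,-.32),(0,.03)])):
    for f in (0,1):
        print(ay,f,[np.round(q,2) if (q:=ik(pose(p,.042),quat(ay,f))) is not None else None for p in pts])
E
```

```text
purple [[0.213, -0.076], [0.33, -0.155], [0.274, -0.227], [0.159, -0.148]]
True 0 [array([-0.49,  0.63,  1.31, -0.  ,  1.2 , -1.89]), array([-0.51,  0.53,  1.46, -0.  ,  1.15, -1.92])]
True 1 [array([-0.49,  0.63,  1.31, -0.  ,  1.2 ,  1.25]), array([-0.51,  0.53,  1.46, -0.  ,  1.15,  1.22])]
False 0 [array([-0.67,  0.49,  1.53, -0.  ,  1.12, -0.5 ]), array([-0.1 ,  0.44,  1.6 , -0.  ,  1.1 ,  0.07])]
False 1 [array([-0.67,  0.49,  1.53, -0.  ,  1.12,  2.64]), None]
```

```bash
python3 - <<'E'
from h import *
from workcell import ctrl, ik, telemetry, vision
q=quat(True,1)
ctrl.reach(pose((.108,-.235),.25),q); obs(telemetry,"above")
ctrl.grip(.08)
ctrl.move_linear(pose((.108,-.235),.09),vel=.15)
ctrl.move_linear(pose((.108,-.235),.042),vel=.08); obs(telemetry,"down")
for n in ("top","scene"):
    c=vision.read_camera(n); np.savez(n+"1.npz",**c)
    if n=="top":
        g=cv2.convertScaleAbs(c["pixels"][90:310,200:420,::-1],alpha=1.6); a=cv2.resize(g,(560,560),interpolation=2)
    else:
        g=cv2.convertScaleAbs(c["pixels"][120:300,150:350,::-1],alpha=1.6); b=cv2.resize(g,(622,560),interpolation=2)
cv2.imwrite("pics/p1.png",cv2.resize(np.hstack([a,b]),None,fx=.67,fy=.67,interpolation=cv2.INTER_AREA))
E
```

```text
above t 2.23 track [ 0.1077 -0.2361] tip 0.2499 F [-0.4 -0.8 -0.4] w 0.0937
down t 4.64 track [ 0.1081 -0.235 ] tip 0.0419 F [-0.4 -0.6  0.6] w 0.0801
```

View pics/p1.png

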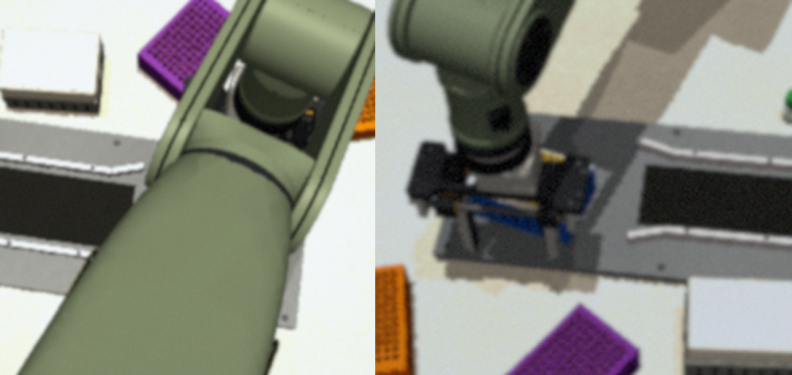

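```bash
python3 - <<'E'
from h import *
from workcell import ctrl, ik, telemetry, vision
for x in (.09,.075,.062,.0525):
    ctrl.move_linear(pose((x,-.235),.042),vel=.035,rot=None); obs(telemetry,x)
ctrl.move_linear(pose((.09,-.235),.042),vel=.1)
ctrl.move_linear(pose((.09,-.235),.13),vel=.2)
ctrl.reach(pose((.0,-.40),.13),quat(False,0)); obs(telemetry,"behind")
for n in ("top","scene"):
    c=vision.read_camera(n); np.savez(n+"2.npz",**c)
    cv2.imwrite(f"pics/{n}2.png",cv2.resize(cv2.convertScaleAbs(c["pixels"][90:310,130:450,::-1],alpha=1.5),(800,550),interpolation=2))
    try:
        b=box(c); print(n,"box",to_t(b[0]).round(4),b[1].round(1),"yaw",round(float(b[2]-TH),4))
    except Exception as e: print(n,e)
E
```

```text
0.09 t 5.41 track [ 0.0899 -0.2351] tip 0.0421 F [-0.9 -0.   0. ] w 0.0801
0.075 t 5.98 track [ 0.0747 -0.2351] tip 0.042 F [0.4 0.5 0.5] w 0.0795
0.062 t 6.51 track [ 0.0617 -0.2351] tip 0.042 F [-0.1 -0.2 -0.2] w 0.08
0.0525 t 6.93 track [ 0.0522 -0.235 ] tip 0.0419 F [ 0.4  0.1 -0.1] w 0.0804
behind t 9.68 track [-0.     -0.3997] tip 0.1291 F [0.  0.1 1. ] w 0.08
top box [-0.0019 -0.2393] [127.4  86. ] yaw -0.001
scene box [-0.0026 -0.2415] [128.6  85. ] yaw -0.0024
```

View pics/top2.png

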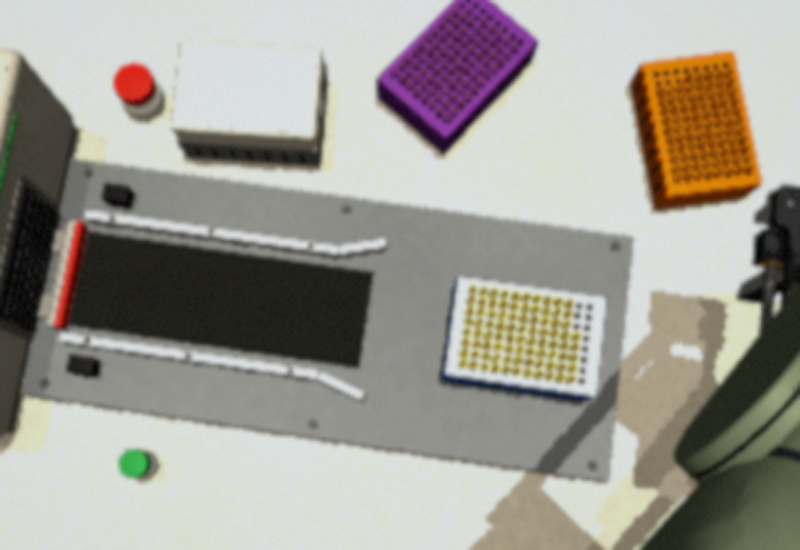

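```bash
cat >> h.py <<'E'
def look(vision,n,tag,save=None):
    c=vision.read_camera(n); np.savez(f"{n}{tag}.npz",**c)
    try:
        b=box(c); print(n,"box",to_t(b[0]).round(4),b[1].round(1),"yaw",round(float(b[2]-TH),4)); 
    except Exception as e: print(n,e)
    return cv2.convertScaleAbs(c["pixels"][:,:,::-1],alpha=1.6)
E
python3 - <<'E'
from h import *
from workcell import ctrl, ik, telemetry, vision
ctrl.grip(.05)
ctrl.move_linear(pose((0,-.34),.13),vel=.15)
ctrl.move_linear(pose((0,-.34),.042),vel=.12); obs(telemetry,"down")
ctrl.move_linear(pose((0,-.318),.042),vel=.04)
ctrl.move_linear(pose((.002,-.22),.042),vel=.035); obs(telemetry,"pushed")
a=look(vision,"top",3); b=look(vision,"scene",3)
cv2.imwrite("pics/p3.png",cv2.resize(np.hstack([a[90:310,130:410],b[120:340,160:440]]),(800,314)))
E
```

```text
down t 11.86 track [ 0.0004 -0.3404] tip 0.0428 F [1.  0.1 0.3] w 0.0501
pushed t 15.51 track [ 0.002 -0.22 ] tip 0.042 F [ 0.  -0.4 -0. ] w 0.0499
top box [ 1.000e-04 -1.129e-01] [59.8 86.3] yaw 1.5609
scene box [-0.0004 -0.1405] [112.8  84.9] yaw 0.0019
```

View pics/p3.png

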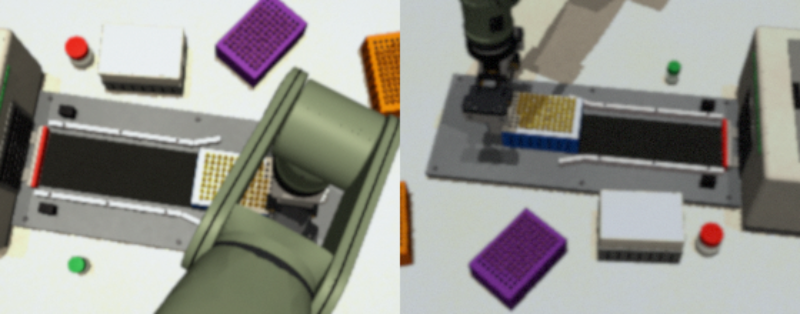

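```bash
python3 - <<'E'
from h import *
from workcell import ctrl, ik, telemetry, vision
for i,y in enumerate((-.15,-.08,0.0)):
    ctrl.move_linear(pose((.002,y),.042),vel=.035); obs(telemetry,"pushed")
    a=look(vision,"top",4+i); b=look(vision,"scene",4+i)
    s=look and to_t(box(dict(np.load(f"scene{4+i}.npz")))[0])
    if abs(s[0])>.005: print("drift, stop"); break
cv2.imwrite("pics/p4.png",cv2.resize(np.hstack([a[90:310,130:410],b[120:340,160:440]]),(800,314)))
E
```

```text
pushed t 17.76 track [ 0.002  -0.1501] tip 0.042 F [-0.9 -0.8 -0.6] w 0.0501
top box [-0.0237 -0.0867] [59.9 37.9] yaw 0.0154
scene box [-0.0003 -0.0712] [112.7  84.8] yaw 0.0012
pushed t 20.01 track [ 0.002  -0.0801] tip 0.042 F [-0.2 -2.   1. ] w 0.0503
top box [-0.006  -0.0006] [79.3 73.1] yaw 0.0031
scene box [ 0.0008 -0.0023] [114.2  83.2] yaw 0.0146
pushed t 22.54 track [ 0.002  -0.0001] tip 0.042 F [ 0.1 -1.3  1.2] w 0.0496
top box [-0.0092  0.0952] [83.1 67.4] yaw 0.0031
scene box [0.0236 0.0989] [ 68.8 132.2] yaw 0.6449
drift, stop
```

View pics/p4.png

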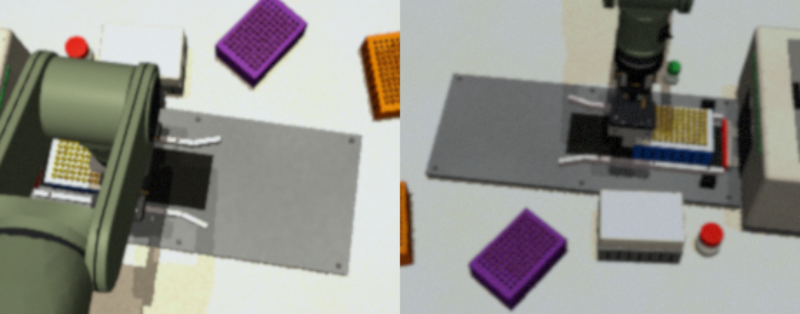

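```bash
python3 - <<'E'
from h import *
from workcell import ctrl, ik, telemetry, vision
ctrl.move_linear(pose((.002,.017),.042),vel=.03); obs(telemetry,"pushed")
for k in range(4):
    hit=ctrl.move_linear(pose((.002,.030),.042),vel=.01,until_force=4); obs(telemetry,f"hit {hit}")
    if not hit or to_t(telemetry.get_obs()["position"])[1]>.021: break
E
```

```text
pushed t 23.36 track [0.0018 0.0174] tip 0.0417 F [ 1.7 -0.1  0.1] w 0.0499
hit True t 24.07 track [0.0017 0.0225] tip 0.0414 F [0.4 0.1 0.8] w 0.0498
```

```bash
python3 - <<'E'
from h import *
from workcell import ctrl, ik, telemetry, vision
ctrl.move_linear(pose((.002,-.03),.042),vel=.06)
ctrl.move_linear(pose((.002,-.03),.15),vel=.15)
ctrl.reach(pose((.0,-.35),.17),quat(False,0)); obs(telemetry,"away")
a=look(vision,"top",8); b=look(vision,"scene",8)
cv2.imwrite("pics/p8.png",np.hstack([cv2.resize(a[140:280,130:290],(400,350),interpolation=2),cv2.resize(b[150:290,260:420],(400,350),interpolation=2)]))
# front white edge vs stop face profile in top view, on z=.065
c=dict(np.load("top8.npz")); H,S,V=cv2.split(cv2.cvtColor(c["pixels"],cv2.COLOR_RGB2HSV)); v,u=np.mgrid[:420,:560]
t=to_t(ray(c,np.c_[u.ravel(),v.ravel()],.065))
for x in (-.03,0,.03):
    print(x,[(round(float(y),3),int(V.ravel()[q].mean()),int(S.ravel()[q].mean())) for y in np.arange(.144,.18,.003) if (q:=(abs(t[:,0]-x)<.006)&(abs(t[:,1]-y)<.0015)).any()])
E
```

```text
away t 27.18 track [ 2.000e-04 -3.488e-01] tip 0.1695 F [0.6 0.5 0.6] w 0.0499
top box [-0.      0.0949] [128.  86.] yaw -0.001
scene box [-0.0003  0.0931] [129.   84.8] yaw -0.0156
-0.03 [(0.144, 113, 80), (0.147, 116, 97), (0.15, 138, 47), (0.153, 149, 7), (0.156, 145, 4), (0.159, 123, 16), (0.162, 106, 29), (0.165, 103, 29), (0.168, 90, 29), (0.171, 46, 33), (0.174, 15, 30), (0.177, 12, 29), (0.18, 15, 30)]
0 [(0.144, 105, 133), (0.147, 114, 128), (0.15, 134, 52), (0.153, 148, 14), (0.156, 146, 4), (0.159, 124, 16), (0.162, 95, 24), (0.165, 79, 12), (0.168, 62, 10), (0.171, 28, 21), (0.174, 15, 32), (0.177, 12, 35), (0.18, 13, 13)]
0.03 [(0.144, 114, 94), (0.147, 115, 116), (0.15, 135, 60), (0.153, 149, 9), (0.156, 146, 4), (0.159, 128, 18), (0.162, 105, 29), (0.165, 89, 24), (0.168, 80, 27), (0.171, 37, 29), (0.174, 10, 28), (0.177, 8, 60), (0.18, 9, 62)]
```

View pics/p8.png

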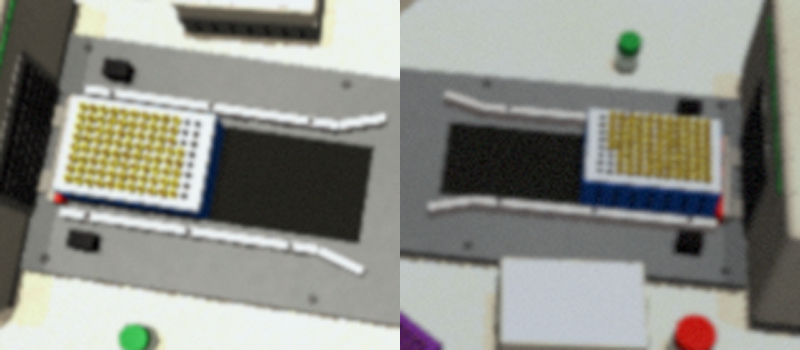

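```bash
python3 - <<'E'
from h import *
from workcell import ctrl, ik, telemetry, vision
q=quat(False,0)
ctrl.reach(pose((.001,-.03),.15),q)
ctrl.move_linear(pose((.001,-.03),.042),vel=.12)
ctrl.move_linear(pose((.001,.018),.042),vel=.06); obs(telemetry)
for y in np.arange(.0205,.0291,.001):
    hit=ctrl.move_linear(pose((.001,y),.042),vel=.008,until_force=5)
    f=[]
    for _ in range(4): ctrl.sleep(.03); f.append(ET.T@telemetry.get_obs()["force"][:2])
    print(round(y,4),hit,to_t(telemetry.get_obs()["position"]).round(4),"F track",np.mean(f,0).round(2))
    if hit or np.mean(f,0)[1]<-3.5: break
obs(telemetry)
E
```

```text
t 30.49 track [0.001  0.0179] tip 0.0419 F [-0.1 -0.  -0.8] w 0.05
0.0205 False [0.001  0.0204] F track [-0.37 -0.01]
0.0215 False [0.001  0.0215] F track [-0.06  0.17]
0.0225 False [0.001  0.0222] F track [ 0.05 -2.02]
0.0235 False [0.0011 0.0226] F track [-0.58 -5.08]
 t 32.32 track [0.0011 0.0226] tip 0.042 F [-1.9 -4.4  0.4] w 0.0501
```

```bash
python3 - <<'E'
from h import *
from workcell import ctrl, ik, telemetry, vision
ctrl.move_linear(pose((.001,-.03),.042),vel=.05)
ctrl.move_linear(pose((.001,-.03),.15),vel=.15)
ctrl.reach(pose((.0,-.35),.17),quat(False,0)); obs(telemetry,"away")
a=look(vision,"top",9); b=look(vision,"scene",9)
d=cv2.absdiff(dict(np.load("top9.npz"))["pixels"],dict(np.load("top0.npz"))["pixels"]).max(2)
for n,(u,v) in dict(spare=(230,128),jar=(184,125),vial=(184,275),bottle=(475,222)).items(): print(n,int((d[v-20:v+20,u-20:u+20]>40).sum()))
ctrl.finish_job()
E
```

```text
away t 35.62 track [ 2.000e-04 -3.488e-01] tip 0.1695 F [ 0.2 -0.8  0.1] w 0.05
top box [-0.      0.0949] [128.  86.] yaw -0.001
scene box [-0.0003  0.0931] [129.   84.8] yaw -0.0156
spare 0
jar 0
vial 0
bottle 728
the job is handed in; nothing more can be done
```

```bash
python3 - <<'E'
from h import *
a,b=[np.load(f"scene{i}.npz")["pixels"] for i in (0,9)]
cv2.imwrite("pics/bot.png",cv2.convertScaleAbs(cv2.resize(np.hstack([x[140:240,60:180,::-1] for x in (a,b)]),(720,300)),alpha=1.5))
E
```

```text
(no output)
```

View pics/bot.png

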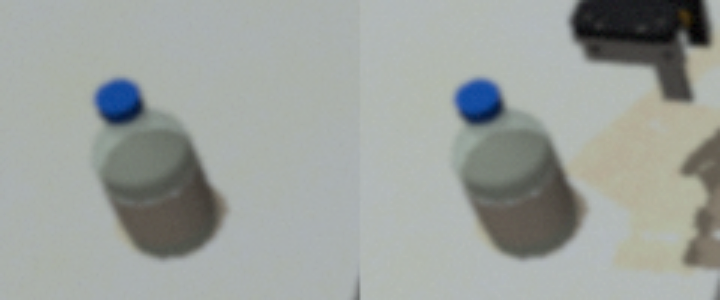

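The tip box is resting against the red stop, and I handed the job in at about 36 s with the hand clear.

**What I did:** The box started 25 mm off-centre and turned 0.24 rad. I squared and centred it before the lane with a two-finger side push. Then I pushed it slowly down the lane from behind at about 0.035 m/s. The fingertips stayed about 22 mm above the plate, so above the rails. The last few millimetres were done at about 0.01 m/s with a force limit.

**Last checks:**
- **Position:** the top camera puts the box at x = 0.0 mm, y = 94.9 mm and yaw -0.001 rad. That leaves about 9 mm to each rail, and the lane-entry pictures also showed it clear of both.
- **Contact with the stop:** I wasn't sure the first stop was real contact, so I pushed again gently. The fingers stalled at the same place and the force rose to about 5 N.
- **Bystanders:** the spare box, jar and vial are unchanged in the top view.

**Checks that disagreed:**
- **Measured y:** it was about 1 mm short of the nominal 96 mm in the top view and 3 mm short in the scene view. That is roughly the 2 mm calibration error, and the stall argues for contact.
- **Yaw:** the scene camera read -0.016 rad instead of -0.001.
- **False drift alarm:** one check near the stop reported drift because the white parts there ran together in the colour mask. The picture showed the box straight.
- **Bottle:** its area in the top view changed, and I only looked into this after handing in. The before-and-after scene pictures show the bottle unmoved, with the arm and its shadow next to it.

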